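Slide the jamb tray into its holder and offer up the loose hinge leaf

ROBOT

A 6-joint arm with a two-finger parallel gripper is mounted at the origin on the work surface. World frame = base frame: x ahead of the robot, y to its left, z up, the work surface at z = 0. Lengths are in mm, angles in rad, forces in N, time in s.
With the tool pointing down it reaches from about 325 to 875 mm from the base axis. Payload 4.4 kg.
Tool frame: the origin (TCP) lies on the centre line of the jaws, within the pads' length; the fingertips stand ahead of it and the grasp point (between the pads) lies 6 mm ahead of it (ctrl.tcp_to_tips is the z of the fingertips in the tool frame, in mm); z points along the fingers, y is the line along which they close (so a half turn about z gives the same grasp; the last joint's range is limited). The gripper opens to 85 mm and grips with 20 to 120 N. Pads are 22 mm wide; open, the fingers measure 114 mm over their backs; the gripper's body (76 mm by 85 mm) begins 54 mm behind the grasp point. The pads swing forward as they close: fully open they stand 13 mm farther back than shut.
Start: joints at [1.157, 0.207, 1.542, -0, 1.393, -0.15], TCP at [149.942, 555.108, 256.282] pointing down, gripper open.
Joint ranges: [-2.73, 2.73], [-0.86, 2.22], [0.23, 2.46], [-1.11, 4.25], [0.08, 2.63], [-2.82, 2.82]. Speed limits (rad/s): [2.79, 2.79, 3.14, 3.14, 3.14, 3.14].

INTERFACE

Orientations are given as a 3x3 rotation matrix whose columns are the frame's x, y, z axes.
In Python, from plant import ctrl, sensors, optics gives the robot as it stands. Calls block until the motion is done:
- ctrl.move_ptp(position, orientation): joint-space move of the TCP to a pose.
- ctrl.move_l(position, rot=None, vel=150, threshold=None): straight line of the TCP; rot=None keeps the orientation; vel is the mean speed in mm/s. With threshold (N) it stops when the force on the tool has changed by that much, and returns True; else False.
- ctrl.set_joints(angles): joint-space move.
- ctrl.gripper_to(opening, force=None): finger opening in mm; force is the grip in N (None keeps the last); returns when the fingers have stopped.
- ctrl.hold(seconds).
- ctrl.solve_ik(position, orientation): joint angles nearest the present ones, or None.
- sensors.read_state(): the state.
- optics.grab_frame(name): name is "scene" or "top"; returns (picture, depth): 400x640x3 uint8, red, green, blue; 400x640 float32, mm along the optical axis (not along the pixel's ray), 0 where there is no reading.
- optics.camera_params(name): a dict with "mtx" (3x3 intrinsics, pixels), "R" (3x3) and "t" (3): a world point X has camera coordinates R X + t. Camera axes: x right, y down, z forward; pixel columns grow to the right and rows downward; lengths in mm; the calibration is good to about 2 mm. A picture is of the moment at which its call begins. camera_params takes no time and is no camera call.
A pose or a line that the arm cannot do raises ctrl.MotionError and nothing moves.
- ctrl.finish_job(): hands the job in; it is judged then, once.
The state is a dict: "t": time; "q": joint angles; "qvel": joint speeds; "tau": joint torques, N m; "eef_pos": TCP position; "eef_rot": TCP orientation; "force": force on the tool from outside, world axes, zero at the start; "wrist_torque": the same for the moment, N m; "grip_width": finger opening in mm; "grasp_force": force on a finger pad.
Only numpy, scipy, OpenCV 4.12 (cv2) and the standard library are available. Lean on these libraries where they do the work, as an engineer would, in place of code of your own. Each camera call takes 0.05 s, during which the arm holds its last target. There are 200 camera calls.

TASK

Slide the wooden tray with the jamb block all the way into the slotted aluminium holder, against its stop. Then pick up the loose steel hinge leaf from its wooden offcut, set its two knuckles into the gaps between the three knuckles of the leaf on the jamb block so that all the holes line up for the pin, and finish still holding it there, still, carried by the gripper alone and not pressed against the fixed leaf or the block. Leave the pin, screwdriver, screw box and tape roll where they are.

Things in the scene. Friction and masses are not known exactly. Their poses are not given: they have to be found in the camera images.
- holder: Fixed aluminium holder on the bench, yaw within 0.2 of 0; the tray slides in along its +y. Its frame is where the tray's frame is when home. Rails along y, 124 mm apart, y -20 to 105 mm, 25 high; lips reach 10 mm inwards over the slot at z 20 to 25 (board passes under). Flared guides, 20 high, widen the mouth to about 150 mm at y -63. Stop's inner face at y 90.
- tray: Loose tray, about 0.9 kg loaded: dark faced-plywood board 120 (x) by 180 (y) by 15 mm, origin at centre of underside, on the bench. Starts outside the holder's mouth, +y end towards it, roughly in line. On it: handle tab; pale jamb block x -10 to 50, y -20 to 80, z 15 to 80 mm; on the block a steel hinge leaf (z 80 to 86) whose three knuckles overhang the block's -x side (see gap_a).
- handle (a point): Centre of the upper part of the tray's handle tab, at (0, -72, 45) mm in the tray's frame (the point has the tray's axes). The tab is 12 mm thick along x, 30 mm long along y, and stands from z 15 to 60 mm.
- gap_a (a point): On the axis (along y) of the tray's three fixed knuckles, mid-gap nearer the handle: (-26, 17, 83) mm in tray frame, tray's axes; knuckle_a belongs here. Fixed knuckles: 24 mm diameter, 13 mm hole, 11 mm long, at y 4, 30, 56. The two gaps are 15 mm wide, open above, below and to -x; fixed plate's edge is 16 mm to +x of the axis.
- gap_b (a point): The same in the other gap: (-26, 43, 83) mm in the tray's frame, tray's axes. Loose knuckle b belongs here.
- offcut: Fixed wooden offcut, 50 (x) by 30 (y) by 30 mm high, under the loose leaf; origin at the centre of its underside.
- leaf: Loose steel hinge leaf, 0.2 kg, level on the offcut: plate 60 (x) by 54 (y) by 6 mm, origin at centre of the plate's underside (30 mm above the bench at first), centre of mass about 8 mm to +x. Two knuckles off its +x edge, 24 mm diameter, 13 mm hole, 9 mm long, axis along y at x 46, z 3. Grip it across its 54 mm width. Matched, its axes are parallel to the tray's.
- knuckle_a (a point): Centre of the loose leaf's knuckle at (46, -13, 3) mm in the leaf's frame, leaf's axes.
- knuckle_b (a point): Centre of the loose leaf's knuckle at (46, 13, 3) mm in the leaf's frame, leaf's axes.
- pin: Bystander: the steel hinge pin, 8 mm thick, 85 mm long along x, with 16 mm square ends, lying on the bench at the right; origin under its middle.
- screwdriver: Bystander: screwdriver lying on the bench beyond the holder.
- screwbox: Bystander: grey plastic open box for screws, 100 by 130 by 45 mm, origin under its centre.
- tape: Bystander: roll of packing tape, 100 mm across, 48 mm high, standing flat; origin under its centre.
Not all that is in view belongs to the job. What is meant by the tray is not pink or purple, and is the smaller of those in its own colour.

How it is judged (in metres and radians):
On the way, in this order (a step that is already met when the one before it is completed fails the run):
1. the tray is fully home in the holder, against the stop (y of tray in the frame of holder above -0.006 m and x of tray in the frame of holder between -0.006 and 0.006 m and angle between the y axis of tray and the y axis of holder, either way round below 0.06 rad and angle between tray's own z axis and vertical below 0.05 rad), for 0.2 s.
2. the loose leaf is lifted off its offcut in the gripper (height (world z) of leaf above 0.045 m and contact force between leaf and offcut below 0.1 N and contact force between the fingers and leaf above 1 N), for 0.2 s.
At the end, for the whole second after the job is handed in: Tray home: within 6 mm of the stop and of centre, 0.06 rad. Each loose knuckle in its gap: hole within 3.5 mm of the fixed axis in x and z, within 4.5 mm of mid-gap in y. Leaf gripped (over 2 N), pressing on tray or its load under 5 N, over 70 mm above the bench, all still (20 mm/s) (all of step 1 and x of knuckle_a in the frame of gap_a between -0.0035 and 0.0035 m and y of knuckle_a in the frame of gap_a between -0.0045 and 0.0045 m and z of knuckle_a in the frame of gap_a between -0.0035 and 0.0035 m and x of knuckle_b in the frame of gap_b between -0.0035 and 0.0035 m and y of knuckle_b in the frame of gap_b between -0.0045 and 0.0045 m and z of knuckle_b in the frame of gap_b between -0.0035 and 0.0035 m and contact force between the fingers and leaf above 2 N and contact force between leaf and tray below 5 N and height (world z) of leaf above 0.07 m and linear speed of each of leaf, tray below 0.02 m/s); the arm keeps its last pose, push and grip.
It fails at once if the pin is disturbed (moved over 20 mm) (distance of pin from where it was at the start of the episode above 0.02 m).
It fails at once if the screwdriver is disturbed (moved over 20 mm) (distance of screwdriver from where it was at the start of the episode above 0.02 m).
It fails at once if the screwbox is disturbed (moved over 20 mm) (distance of screwbox from where it was at the start of the episode above 0.02 m).
It fails at once if the tape is disturbed (moved over 20 mm) (distance of tape from where it was at the start of the episode above 0.02 m).
It also fails if it takes over 58 s, if anything falls off the work surface, if the arm or the gripper's body presses on something with over 40 N, if the wrist force passes 120 N, or if a joint passes its speed limit or range.

## Working session

There is one attempt and no reset: what is moved stays moved. The work goes in short steps, each a Python script; the robot and the scene stay as the last script left them, time stands still between calls to the robot, and variables do not carry over. Pictures are saved under pics/ and viewed, at most 10 in all, crops included, and the job is handed in when it is done.

```bash
ls; mkdir -p pics; python3 - <<'E'
from plant import ctrl,sensors,optics
import cv2,numpy as np
print(ctrl.tcp_to_tips)
for n in("scene","top"):
    p,d=optics.grab_frame(n); cv2.imwrite(f"pics/{n}0.png",p[:,:,::-1]); np.savez(f"{n}0.npz",p=p,d=d)
    c=optics.camera_params(n); print(n,c["mtx"].tolist(),np.round(c["R"],3).tolist(),c["t"],(d>0).mean())
E
```

```text
pics
25.0
scene [[385.25146650884005, 0.0, 319.19082624461856], [0.0, 385.25146650884005, 196.04728790568882], [0.0, 0.0, 1.0]] [[0.796, 0.604, -0.017], [0.437, -0.595, -0.675], [-0.418, 0.53, -0.738]] [-292.73263713 -231.95271458 1401.39976458] 0.99581640625
top [[493.51989868352894, 0.0, 318.0453746853867], [0.0, 493.51989868352894, 205.2047200213013], [0.0, 0.0, 1.0]] [[0.005, -1.0, -0.014], [-0.998, -0.004, -0.057], [0.057, 0.015, -0.998]] [-118.60035659  476.3251692  1446.87918844] 0.99595703125
```

```bash
sleep 1
```

```text
(no output)
```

View pics/top0.png

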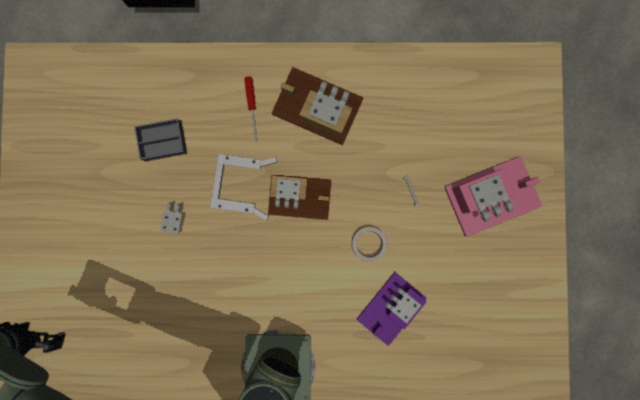

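View pics/scene0.png

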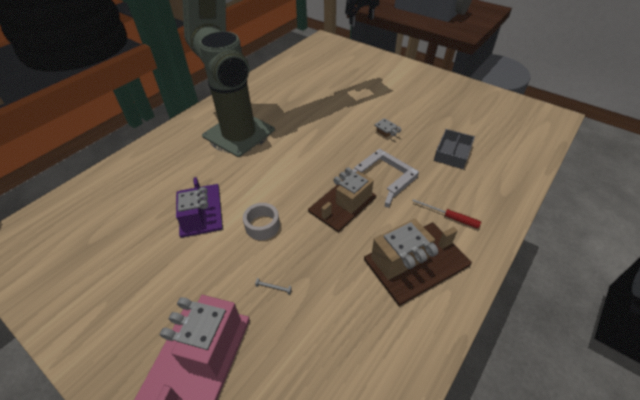

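The top view shows the holder (px 212–275, 155–215), the small brown tray to its right (270–330, 175–218) and the loose leaf at (173, 217) with its knuckles towards +x. The larger brown tray and the pink and purple ones are decoys. The scene view shows the same, with the target tray at about (345, 195), the holder at (390, 172) and the leaf at (388, 128).

```bash
cat > h.py <<'E'
import numpy as np,cv2
from plant import ctrl,sensors,optics
C={n:optics.camera_params(n) for n in("scene","top")}
def ray(n,uv):
    c=C[n]; R=np.array(c["R"]);t=np.array(c["t"]).ravel()
    uv=np.atleast_2d(uv).astype(float)
    d=np.c_[uv,np.ones(len(uv))]@np.linalg.inv(c["mtx"]).T@R
    return -R.T@t,d
def onplane(n,uv,z):
    o,d=ray(n,uv); return o+d*((z-o[2])/d[:,2])[:,None]
def cloud(n,depth):
    v,u=np.mgrid[:400,:640]; o,d=ray(n,np.c_[u.ravel(),v.ravel()])
    return (o+d*depth.reshape(-1,1)).reshape(400,640,3)
def proj(n,X):
    c=C[n]; p=(np.atleast_2d(X)@np.array(c["R"]).T+np.array(c["t"]).ravel())@np.array(c["mtx"]).T
    return p[:,:2]/p[:,2:]
def tri(uv_s,uv_t):
    o1,d1=ray("scene",uv_s);o2,d2=ray("top",uv_t);d1=d1[0];d2=d2[0]
    s=np.linalg.lstsq(np.c_[d1,-d2],o2-o1,rcond=None)[0]
    a,b=o1+s[0]*d1,o2+s[1]*d2
    return (a+b)/2,np.linalg.norm(a-b)
E
python3 - <<'E'
from h import *
T=np.load("top0.npz");S=np.load("scene0.npz")
for n,D in(("top",T),("scene",S)):
    P=cloud(n,D["d"]); m=(abs(P[...,0]-450)<250)&(abs(P[...,1])<450)
    z=P[m][:,2]; print(n,np.percentile(z,[2,20,50,80,98,99.5]), "sd",np.std(z[abs(z-np.median(z))<5]))
a=cv2.resize(T["p"][140:230,155:340,::-1],None,fx=4.3,fy=4.3,interpolation=cv2.INTER_CUBIC)
cv2.imwrite("pics/c1.png",a[:600,:800])
b=cv2.resize(S["p"][110:235,300:425,::-1],None,fx=4.8,fy=4.8,interpolation=cv2.INTER_CUBIC)
cv2.imwrite("pics/c2.png",b)
# z profile along tray & leaf in top view
P=cloud("top",T["d"])
np.set_printoptions(linewidth=200,suppress=True)
print(P[176:220:3,266:334:3,2].round().astype(int)); print(P[200:236:2,160:188:2,2].round().astype(int))
E
```

```text
top [-7.34642463e+00 -3.34470139e+00 -2.95263021e-01  4.12314257e+00
  1.46967138e+03  1.46967138e+03] sd 2.4268249315548123
scene [-5.83592569 -3.24849021 -1.39461137  2.29476576 81.86153687 90.86016547] sd 1.804053182830602
[[-2 -2 74 75 76 16 12 15 11 -3 -2  0 -2  0 -3 -1 -7  0 -1  1 -5  4 -3]
 [ 6 -9 84 74 82 83 87 83 78 78 80 82 79 74 12 17 15 12 12 14 10 -1  1]
 [ 1 -2 78 85 88 86 84 82 85 82 87 87 79 83 14  9 11 16 11 17 14 14 -1]
 [-5  0 79 79 86 82 79 86 90 82 86 87 80 74 12 21 13 13 13 12 18 16 -4]
 [ 3 -5 79 82 83 88 82 81 83 81 83 84 75 80 17 18 14 15 13 10 11 10 -4]
 [-3  0 76 78 84 82 82 85 87 86 87 86 83 78 14 17 17 21 13 16 10 13 -1]
 [-1 -2 77 79 83 85 85 84 88 85 85 84 77 80  9  8 14 16 13  9 16 17 -2]
 [-1  1 62 69 87 87 82 81 85 83 82 81 81 78 16 18 17 19 60 59 61 60  1]
 [ 1  9  9 11 96 11 10 86 17 12 89 26 41 47 17 10 15 13 44 60 53 13 -3]
 [ 6 16 21 15 99 14 13 93 18 10 96 11 14 20 12 13 17 23  9 14 17 11 -6]
 [ 7 15 17 18 90 10 15 92 12 16 91 18 16 15 14  9 19 15 11 17 14 17 -1]
 [ 4 13 15 13  7 16 15 18 16 15 14 14 11 19 12 15 12 10 12 13 16 11  1]
 [ 0 11 12
[... 821 characters left out ...]
0   42   37   30   34   31   27   -1    3]
 [  -3    5   34   33   33   39   40   37   34   39   37    4    5   -6]
 [  -3   -5   33   31   33   35   36   29   35   34   39    2   -3    0]
 [  -2   34   37   31   34   39   38   37   34   30   37    0    1   -2]
 [   6   37   36   31   32   32   36   31   32   40   32   -1   -5    5]
 [ -11   32   35   33   38   38   36   31   38   37   37    1   -2    5]
 [  -4   38   42   31   30   28   30   34   34   28   -1   -3   -3   -3]
 [  -1   32   36   38   30   35   32   35   34   39   -4   -5   -2   -3]
 [  -4    1   -1   -1   -3   31   41   28   41   34    0    3   -7    1]
 [   2    1    0    0    0   -1   -4    3   -8   -2    0   -7   -5   -1]]
```

View pics/c1.png

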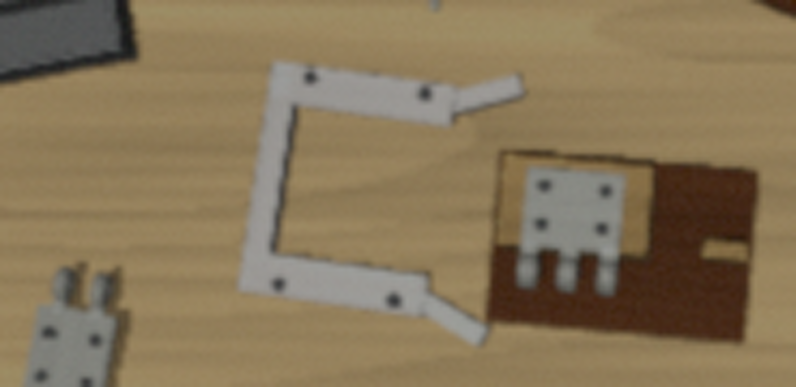

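View pics/c2.png

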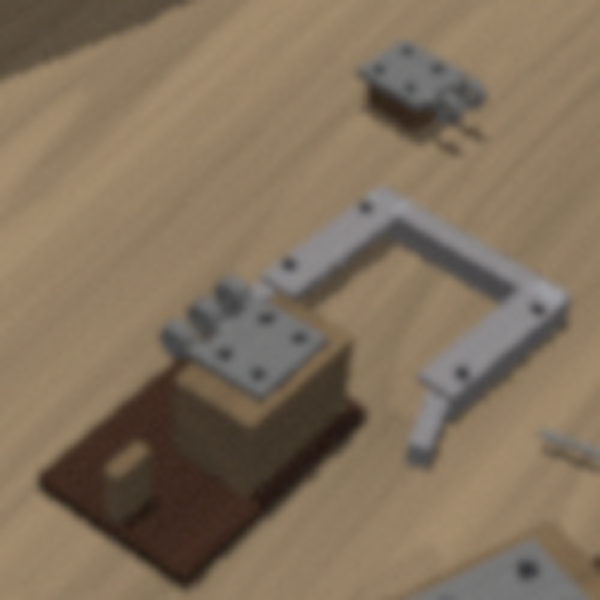

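Crop 1 shows the tray's knuckles at its -x side (crop 527–606, 272) and its handle at (725, 249). The holder's rails and flared guides are clear of the tray. Crop 2 confirms this, with the tab at (127, 485) and the loose leaf on its offcut at (415, 75). Next I'll fit the poses.

```bash
cat >> h.py <<'E'
K=6
def up(p,box):   # box u0,v0,u1,v1 ; returns upscaled HSV
    u0,v0,u1,v1=box; a=cv2.resize(p[v0:v1,u0:u1],None,fx=K,fy=K,interpolation=cv2.INTER_CUBIC)
    return cv2.cvtColor(a,cv2.COLOR_RGB2HSV).astype(int)
def full(pts,box): return (np.asarray(pts,float)+.5)/K-.5+np.array(box[:2])
def big(m):
    cs=cv2.findContours(m.astype(np.uint8),cv2.RETR_EXTERNAL,cv2.CHAIN_APPROX_NONE)[0]
    return max(cs,key=cv2.contourArea)[:,0]
def plate(n,p,box,z,open_mm=14,smax=60,vmin=70):
    """steel plate: opened low-saturation blob -> centre, long-side stats, (w,h), angle"""
    h=up(p,box); m=((h[...,1]<smax)&(h[...,2]>vmin)).astype(np.uint8)
    m=cv2.morphologyEx(m,cv2.MORPH_CLOSE,np.ones((15,15)))
    k=cv2.getStructuringElement(cv2.MORPH_ELLIPSE,(int(open_mm/2.9*K),)*2)
    mo=cv2.morphologyEx(m,cv2.MORPH_OPEN,k)
    X=onplane(n,full(big(mo),box),z)[:,:2].astype(np.float32)
    return cv2.minAreaRect(X),m,mo
E
python3 - <<'E'
from h import *
T=np.load("top0.npz")["p"];S=np.load("scene0.npz")["p"]
bl=(155,195,192,240); bt=(260,165,340,228)
h=up(T,bl); print("leaf hsv",h[K*25,K*18],"wood",h[10,10])
vis=[]
for nm,b,z in(("leaf",bl,36),("fixed",bt,86)):
    r,m,mo=plate("top",T,b,z); print(nm,np.round(r[0],1),np.round(r[1],1),r[2])
    vis.append(cv2.resize((m*100+mo*100).astype(np.uint8),(350,270)))
# tray brown mask
h=up(T,bt); br=((h[...,2]<110)&(h[...,1]>100)).astype(np.uint8)
br=cv2.morphologyEx(br,cv2.MORPH_OPEN,np.ones((9,9)))
c=big(br); X=onplane("top",full(c,bt),15)[:,:2]
print("brown ext",X.min(0),X.max(0)); r=cv2.minAreaRect(X.astype(np.float32)); print(r, cv2.boxPoints(r).round(1).tolist())
# holder
bh=(205,148,282,222); h=up(T,bh); hm=((h[...,1]<60)&(h[...,2]>120)).astype(np.uint8)
hm=cv2.morphologyEx(hm,cv2.MORPH_OPEN,np.ones((5,5)))
vis+= [cv2.resize(br*200,(350,270)),cv2.resize(hm*200,(350,270))]
cv2.imwrite("pics/masks.png",np.vstack([np.hstack(vis[:2]),np.hstack(vis[2:])]))
# holder screws: dark blobs within filled
hs=up(T,bh); f=cv2.morphologyEx(hm,cv2.MORPH_CLOSE,np.ones((25,25)))
dark=((hs[...,2]<115)&(f>0)).astype(np.uint8)
n,_,st,ce=cv2.connectedComponentsWithStats(dark)
for i in range(1,n):
    if st[i,4]>40: print("blob",st[i,4],onplane("top",full(ce[i],bh),25)[0].round(1))
E
```

```text
leaf hsv [ 36  10 128] wood [ 19  96 148]
leaf [428.7 311.3] [56.7 68.2] 80.51111602783203
fixed [506.7 -31. ] [66.5 79.4] 86.19286346435547
brown ext [ 435.32849074 -154.34899317] [564.89085243  32.4896743 ]
((502.53436279296875, -60.909034729003906), (180.57022094726562, 123.0517807006836), 84.98074340820312) [[433.29998779296875, -145.5], [555.9000244140625, -156.1999969482422], [571.7000122070312, 23.600000381469727], [449.1000061035156, 34.400001525878906]]
blob 273 [616.3 154.   25. ]
blob 310 [605.4  74.8  25. ]
blob 211 [542.   -5.9  25. ]
blob 302 [515.7  -5.2  25. ]
blob 181 [492.8   3.8  25. ]
blob 264 [473.6 173.6  25. ]
blob 329 [462.7  94.4  25. ]
```

View pics/masks.png

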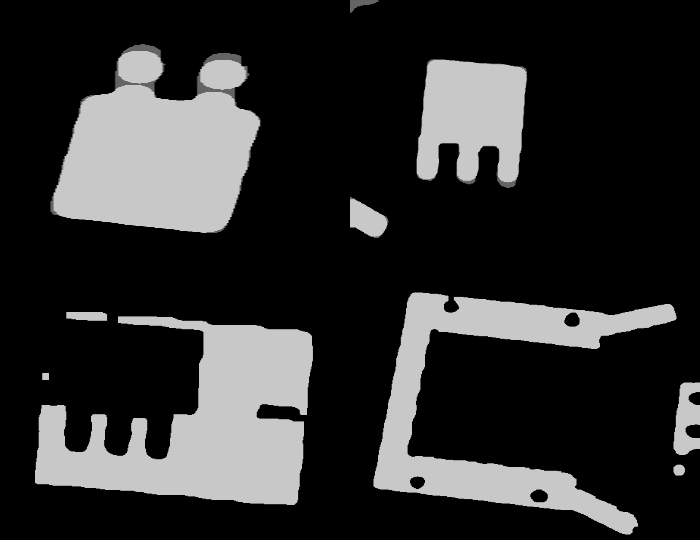

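The masks are clean. The rail screws give a holder yaw of -0.137 and a centreline through (534.1, 84.6) and (545.0, 163.8). Next I'll fit the tray's visible edges with lines, and check the handle and leaf from two views.

```bash
cat >> h.py <<'E'
def fitline(X):
    vx,vy,x,y=cv2.fitLine(X.astype(np.float32),cv2.DIST_HUBER,0,.01,.01).ravel(); return np.array([vx,vy]),np.array([x,y])
def tray_pose(T,box=(260,165,340,228)):
    h=up(T,box); br=((h[...,2]<110)&(h[...,1]>100)).astype(np.uint8)
    br=cv2.morphologyEx(br,cv2.MORPH_OPEN,np.ones((9,9)))
    X=onplane("top",full(big(br),box),15)[:,:2]
    r=cv2.minAreaRect(X.astype(np.float32)); yaw=-0.09
    c=np.array(r[0])
    for _ in range(4):
        ex=np.array([np.cos(yaw),np.sin(yaw)]);ey=np.array([-ex[1],ex[0]]); q=np.c_[(X-c)@ex,(X-c)@ey]
        lo=X[(abs(q[:,0]+60)<6)&(abs(q[:,1])<75)]; rt=X[(abs(q[:,1]+90)<6)&(abs(q[:,0])<48)]
        d,p=fitline(lo); d=d*np.sign(d[1]); yaw=np.arctan2(-d[0],d[1])
        d2,p2=fitline(rt); d2=d2*np.sign(d2[0])
        ex=np.array([np.cos(yaw),np.sin(yaw)]);ey=np.array([-ex[1],ex[0]])
        c=ex*(p@ex+60)+ey*(p2@ey+90)
    return c,yaw,np.arctan2(d2[1],d2[0])
def tool(yaw):  # tool down, tool y axis along direction at angle yaw
    y=np.array([np.cos(yaw),np.sin(yaw),0]); z=np.array([0,0,-1.]); return np.c_[np.cross(y,z),y,z]
def loc(c,yaw,v):
    ex=np.array([np.cos(yaw),np.sin(yaw)]);ey=np.array([-ex[1],ex[0]]); return c+ex*v[0]+ey*v[1]
E
python3 - <<'E'
from h import *
t=np.load("top0.npz");s=np.load("scene0.npz");T=t["p"];S=s["p"]
c,yaw,y2=tray_pose(T); print("tray",c,yaw,y2); hp=loc(c,yaw,(0,-72)); print("handle pred",hp)
# handle top: depth points
for n,D in(("top",t),("scene",s)):
    P=cloud(n,D["d"]).reshape(-1,3); m=np.linalg.norm(P[:,:2]-hp,axis=1)<28
    q=P[m&(P[:,2]>52)&(P[:,2]<72)]; print(n,"tab top",len(q),q.mean(0),np.median(q,0))
# fixed knuckle predictions vs. clouds above 88
for n,D in(("top",t),("scene",s)):
    P=cloud(n,D["d"]).reshape(-1,3); v=P[:,:2]-c
    ex=np.array([np.cos(yaw),np.sin(yaw)]);ey=np.array([-ex[1],ex[0]]);q=np.c_[v@ex,v@ey,P[:,2]]
    k=q[(abs(q[:,0]+26)<14)&(abs(q[:,1]-30)<40)&(q[:,2]>80)&(q[:,2]<105)]
    print(n,"knuckles tray frame",np.median(k,0).round(1),[np.median(k[abs(k[:,1]-y)<9],0).round(1).tolist() for y in(4,30,56)])
    b=q[(abs(q[:,0]-20)<35)&(abs(q[:,1]-30)<55)&(q[:,2]>70)&(q[:,2]<95)]; print("  block",np.percentile(b,[1,99],axis=0).round(1).tolist())
# leaf: scene+top screw-hole / plate
bl=(155,195,192,240); h=up(T,bl)
_,m,_=plate("top",T,bl,36)
dark=((h[...,2]<95)).astype(np.uint8); pc=big(cv2.morphologyEx(m,cv2.MORPH_OPEN,np.ones((K*6,K*6))))
f=np.zeros_like(m); cv2.fillPoly(f,[pc.astype(np.int32)],1); f=cv2.erode(f,np.ones((13,13)))
n,_,st,ce=cv2.connectedComponentsWithStats(dark&f)
for i in range(1,n): print("leaf hole top",st[i,4],full(ce[i],bl).round(2),onplane("top",full(ce[i],bl),36)[0].round(1))
print("plate",cv2.minAreaRect(onplane("top",full(pc,bl),36)[:,:2].astype(np.float32)))
cs=cv2.findContours(m,cv2.RETR_EXTERNAL,cv2.CHAIN_APPROX_NONE)[0]
al=onplane("top",full(big(m),bl),36)[:,:2]; print("all",cv2.minAreaRect(al.astype(np.float32)))
bs=(370,115,405,145); h=up(S,bs); m=((h[...,1]<60)&(h[...,2]>70)).astype(np.uint8); m=cv2.morphologyEx(m,cv2.MORPH_CLOSE,np.ones((13,13)))
f=np.zeros_like(m); cv2.fillPoly(f,[big(m).astype(np.int32)],1)
n,_,st,ce=cv2.connectedComponentsWithStats(((h[...,2]<85)).astype(np.uint8)&cv2.erode(f,np.ones((9,9))))
for i in range(1,n): print("leaf hole scene",st[i,4],full(ce[i],bs).round(2),onplane("scene",full(ce[i],bs),36)[0].round(1))
for nm,D in(("top",t),("scene",s)):
    P=cloud(nm,D["d"]).reshape(-1,3); q=P[(np.linalg.norm(P[:,:2]-[425,311],axis=1)<22)]; print(nm,"leaf z",np.median(q[:,2]))
E
```

```text
tray [501.86624 -59.92661] -0.08906599 -0.09160496
handle pred [ 495.46198 -131.64122]
top tab top 45 [ 495.14473017 -133.51162209   59.04409078] [ 494.98762474 -134.14618262   59.29836333]
scene tab top 43 [ 498.18056898 -136.90371304   57.56125639] [ 499.13134214 -138.1964547    57.14786849]
top knuckles tray frame [-26.2  27.1  91.9] [[-26.6, 1.8, 92.2], [-26.2, 27.9, 91.8], [-26.0, 52.7, 91.8]]
  block [[-13.7, -21.0, 72.8], [48.1, 76.7, 90.7]]
scene knuckles tray frame [-21.1  22.5  88.8] [[-21.5, -0.8, 89.8], [-21.1, 24.6, 88.4], [-19.0, 51.3, 89.5]]
  block [[-14.2, -24.0, 70.7], [51.7, 74.1, 87.3]]
leaf hole top 255 [166.02 216.87] [439.6 326.8  36. ]
leaf hole top 203 [176.7  218.67] [434.5 295.4  36. ]
leaf hole top 190 [164.11 226.96] [410.2 331.7  36. ]
leaf hole top 210 [174.6  228.69] [405.3 300.9  36. ]
plate ((425.90850830078125, 311.6781311035156), (57.31484603881836, 63.84235382080078), 84.6657485961914)
all ((438.2135314941406, 309.89599609375), (56.73307800292969, 87.2048110961914), 80.46624755859375)
leaf hole scene 1 [390.58 123.92] [441.  321.4  36. ]
leaf hole scene 12 [377.5 126.5] [411.5 281.7  36. ]
leaf hole scene 158 [395.64 128.48] [468.3 309.   36. ]
leaf hole scene 91 [398.21 130.59] [481.4 303.9  36. ]
leaf hole scene 380 [392.63 132.88] [472.1 281.6  36. ]
top leaf z 34.46396263555391
scene leaf z 32.05392485415956
```

```bash
cat > st1.py <<'E'
from h import *
hx,hyaw=np.array([533.7,82.1]),-0.137
c,yaw,_=tray_pose(np.load("top0.npz")["p"]); R=tool(yaw)
hp=loc(c,yaw,(0,-73))
ctrl.gripper_to(50,40)
ctrl.move_ptp([*hp,120],R); ctrl.move_l([*hp,48],vel=120)
print(sensors.read_state()["force"])
ctrl.gripper_to(0,60); s=sensors.read_state(); print(s["grip_width"],s["grasp_force"],s["force"],s["t"])
tgt=loc(hx,hyaw,(0,-168-73))
ctrl.move_l([*tgt,48],rot=tool(hyaw),vel=60); s=sensors.read_state(); print(s["force"],s["t"],s["eef_pos"])
p,d=optics.grab_frame("top"); np.savez("top1.npz",p=p,d=d); cv2.imwrite("pics/top1.png",cv2.resize(p[140:235,200:355,::-1],None,fx=5,fy=5))
try:
    c,yaw,y2=tray_pose(p,(262,160,348,232)); q=c-hx; ex=loc(0,hyaw,(1,0)); ey=loc(0,hyaw,(0,1)); print("tray",c,yaw,y2,"in holder",q@ex,q@ey)
except Exception as e: print(e)
E
python3 st1.py
```

```text
[ 0.51290444  1.00799228 -0.13627225]
11.082887666129848 59.760167598724365 [-2.64149536 -0.11523906  6.41328306] 4.475
[-0.17749916  3.45125862  4.68315163] 5.0333 [ 501.50579226 -156.09301833   48.9886709 ]
OpenCV(4.12.0) /io/opencv/modules/imgproc/src/linefit.cpp:50: error: (-215:Assertion failed) count > 0 in function 'fitLine2D_wods'
```

View pics/top1.png

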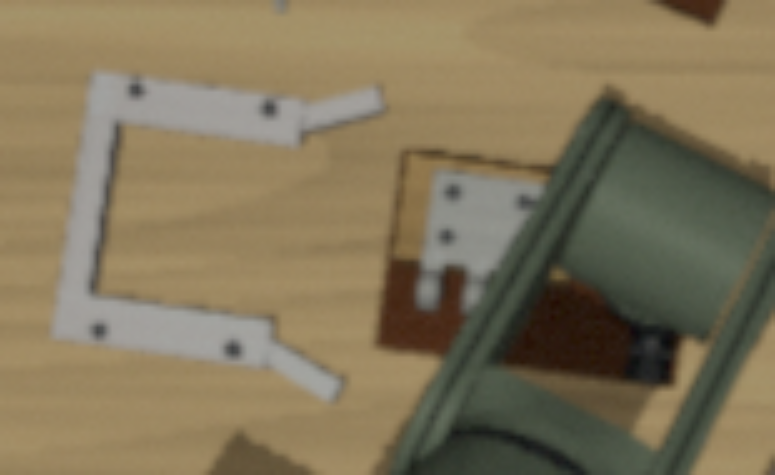

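The tray is gripped, backed off and parallel to the holder. Its lower edge starts at crop (378, 345), roughly in line with the slot. I'll quantify the lateral offset from that edge and the lip edges.

```bash
python3 - <<'E'
from h import *
hx,hyaw=np.array([533.7,82.1]),-0.137
p=np.load("top1.npz")["p"]; ex=loc(0*hx,hyaw,(1,0)); ey=loc(0*hx,hyaw,(0,1))
b=(262,160,348,232); h=up(p,b); br=((h[...,2]<110)&(h[...,1]>100)).astype(np.uint8); br=cv2.morphologyEx(br,cv2.MORPH_OPEN,np.ones((9,9)))
X=onplane("top",full(big(br),b),15)[:,:2]; q=np.c_[(X-hx)@ex,(X-hx)@ey]
# lower edge: per y bin min x
for y in range(-86,-50-30,-1)[:0]: pass
ys=np.arange(q[:,1].max()-25,q[:,1].max()-3,2); e=[q[abs(q[:,1]-y)<1.5,0].min() for y in ys]; print("front",q[:,1].max(),"low edge",np.round(e,1),np.polyfit(ys,e,1))
b=(205,148,282,222); h=up(np.load("top0.npz")["p"],b); m=((h[...,1]<60)&(h[...,2]>120)).astype(np.uint8)
v,u=np.nonzero(m); X=onplane("top",full(np.c_[u,v],b),25)[:,:2]; Q=np.c_[(X-hx)@ex,(X-hx)@ey]
for y in(0,20,40,60,75):
    k=Q[abs(Q[:,1]-y)<1.5,0]; k=k[abs(k)<100]; print(y,"lips",k[k<0].max().round(1),k[k>0].min().round(1),"outer",k.min().round(1),k.max().round(1))
k=Q[(abs(Q[:,0])<30)&(Q[:,1]>60),1]; print("stop y",k.min(),k.max())
E
```

```text
front -155.42438516533548 low edge [-63.4 -63.7 -63.8 -63.1 -62.7 -62.1 -61.8 -60.7 -60.5 -59.8 -59.5] [  0.22981982 -22.7536243 ]
0 lips -51.0 50.7 outer -81.0 80.9
20 lips -50.8 50.9 outer -80.8 80.9
40 lips -50.7 50.8 outer -80.8 80.9
60 lips -51.0 50.8 outer -80.7 80.8
75 lips -50.4 50.9 outer -81.0 80.7
stop y 92.02122476154956 111.17262141425657
```

```bash
python3 - <<'E'
from h import *
hx,hyaw=np.array([533.7,82.1]),-0.137
p=np.load("top1.npz")["p"]; ex=loc(0*hx,hyaw,(1,0)); ey=loc(0*hx,hyaw,(0,1))
b=(270,190,300,216); h=up(p,b); br=((h[...,2]<110)&(h[...,1]>100)).astype(np.uint8)
v,u=np.nonzero(br); X=onplane("top",full(np.c_[u,v],b),15)[:,:2]; q=np.c_[(X-hx)@ex,(X-hx)@ey]
f=np.percentile(q[:,1],99.5); ys=np.arange(f-35,f-4,3); e=[q[abs(q[:,1]-y)<1.,0].min() for y in ys]; print("front",f,np.round(e,1),np.polyfit(ys,e,1))
E
```

```text
front -78.91598081202342 [-57.7 -57.3 -57.7 -57.9 -57.9 -58.  -58.5 -58.8 -58.3 -58.2 -58. ] [-2.69673382e-02 -6.06878134e+01]
```

```bash
python3 - <<'E'
from h import *
hx,hyaw=np.array([533.7,82.1]),-0.137
s=sensors.read_state(); z=s["eef_pos"][2]; R=tool(hyaw)
def go(x,y,v,th): 
    r=ctrl.move_l([*loc(hx,hyaw,(x,y-73)),48],rot=R,vel=v,threshold=th); s=sensors.read_state()
    q=s["eef_pos"][:2]-hx; print(r,"x,y",round(q@loc(0*hx,hyaw,(1,0)),2),round(q@loc(0*hx,hyaw,(0,1))+73,2),s["force"].round(1),s["wrist_torque"].round(2),s["t"]); return r
go(-1.5,-100,80,30); go(-1.5,-60,60,30) or go(-1.5,-12,60,30) or go(-1.5,12,20,20)
E
```

```text
False x,y -0.33 -100.74 [-0.7 -3.8  6. ] [-0.34  0.3   0.06] 6.0833
False x,y -0.35 -60.84 [-0.2 -4.9  5. ] [-0.43  0.34  0.04] 6.9
False x,y -0.41 -12.98 [-0.6 -4.7  7.2] [-0.55  0.37  0.04] 7.85
True x,y -0.79 2.83 [-0.2 -1.3  3.7] [ 0.2   0.04 -0.23] 8.775
```

```bash
python3 - <<'E'
from h import *
hx,hyaw=np.array([533.7,82.1]),-0.137
R=tool(hyaw)
def st():
    s=sensors.read_state(); q=s["eef_pos"][:2]-hx; print("x,y",round(q@loc(0*hx,hyaw,(1,0)),2),round(q@loc(0*hx,hyaw,(0,1))+73,2),s["force"].round(1),s["t"],s["eef_pos"])
print(ctrl.move_l([*loc(hx,hyaw,(-1,12-73)),48],rot=R,vel=20,threshold=30)); st()
ctrl.hold(0.3); st()
ctrl.gripper_to(45); st()
e=sensors.read_state()["eef_pos"]
ctrl.move_l([e[0],e[1],130],vel=150); 
lc,ly=np.array([423.,312.7]),-0.163
g=loc(lc,ly,(8,0))
ctrl.gripper_to(80)
ctrl.move_ptp([*g,130],tool(ly+np.pi/2)); st()
for n in("top","scene"):
    p,d=optics.grab_frame(n); np.savez(n+"2.npz",p=p,d=d)
T=np.load("top2.npz")["p"];S=np.load("scene2.npz")["p"]
cv2.imwrite("pics/two.png",np.hstack([cv2.resize(T[140:240,150:320,::-1],(640,376),interpolation=2)[:, :],]))
cv2.imwrite("pics/two.png",np.vstack([cv2.resize(T[145:240,150:320,::-1],(537,300),interpolation=2),cv2.resize(S[100:195,320:490,::-1],(537,300),interpolation=2)]))
E
```

```text
True
x,y -0.88 2.94 [-0.2 -2.4  3. ] 9.1667 [523.25865827  12.81359004  48.94158464]
x,y -0.89 2.94 [-0.2 -2.2  3.7] 9.4667 [523.25400574  12.81712081  48.93866701]
x,y -1.35 2.88 [ 0.  -0.2  0.1] 9.8917 [522.78797399  12.82006673  48.4986665 ]
x,y -132.62 285.65 [ 0.1 -0.3  0.2] 12.2167 [431.35961899 310.86720526 130.04173151]
```

View pics/two.png

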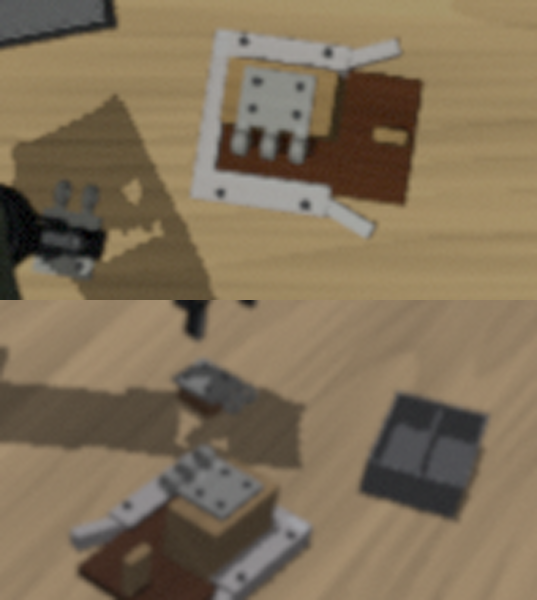

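The tray is home: pushing at 30 N twice stopped at the same place, and in the crop the board reaches the stop. The fixed knuckles are visible at crop (240–298, 148). The loose leaf's knuckles show beside the gripper at (63, 195) and (92, 195). Next I'll grip the leaf, lift it and measure the fixed knuckles.

```bash
cat >> h.py <<'E'
HX,HY=np.array([533.7,82.1]),-0.137
EX=loc(0*HX,HY,(1,0));EY=loc(0*HX,HY,(0,1))
def inH(X): return np.c_[(X[:,:2]-HX)@EX,(X[:,:2]-HX)@EY]
def fixed_knuckles(p,smax=60,vmin=85):
    b=(215,165,260,205); h=up(p,b); m=((h[...,1]<smax)&(h[...,2]>vmin))
    v,u=np.nonzero(m); q=inH(onplane("top",full(np.c_[u,v],b),90))
    k=q[(q[:,0]>-46)&(q[:,0]<-19)&(abs(q[:,1]-30)<42)]
    ks=k[(k[:,0]<-22)&(k[:,0]>-34)]
    hist,e=np.histogram(ks[:,1],bins=np.arange(-12,72,1)); on=hist>hist.max()*.4
    edges=np.nonzero(np.diff(np.r_[0,on.astype(int),0]))[0].reshape(-1,2); out=[]
    for a,c in edges:
        if c-a<5: continue
        w=k[(k[:,1]>e[a])&(k[:,1]<e[c])]; out.append([(e[a]+e[c])/2,e[c]-e[a],np.percentile(w[:,0],1)])
    return np.round(out,2)
E
python3 - <<'E'
from h import *
p=np.load("top2.npz")["p"]; print("fixed y, width, xmin\n",fixed_knuckles(p))
b=(275,155,292,215)
t=np.load("top2.npz")
for n in("top2","scene2"):
    D=np.load(n+".npz"); P=cloud(n[:-1],D["d"]).reshape(-1,3); q=np.c_[inH(P),P[:,2]]
    k=q[(abs(q[:,0]+26)<14)&(abs(q[:,1]-30)<45)&(q[:,2]>80)&(q[:,2]<105)]; print(n,np.median(k,0))
b=(255,160,300,215); h=up(p,b); br=((h[...,2]<110)&(h[...,1]>100)).astype(np.uint8); br=cv2.morphologyEx(br,cv2.MORPH_OPEN,np.ones((9,9)))
q=inH(onplane("top",full(big(br),b),15)); r=q[(abs(q[:,0])<50)&(q[:,1]<-70)]; print("end edge",np.polyfit(r[:,0],r[:,1],1))
w=q[(q[:,1]>-80)&(q[:,1]<-60)]; print("sides",np.percentile(w[:,0],[2,98]))
e=sensors.read_state()["eef_pos"]
ctrl.move_l([430.9,311.4,39],vel=80); s=sensors.read_state(); print(s["eef_pos"],s["force"].round(1))
ctrl.gripper_to(0,80); s=sensors.read_state(); print(s["grip_width"],s["grasp_force"],s["eef_pos"],s["force"].round(1))
ctrl.move_l([*s["eef_pos"][:2],79],vel=60); s=sensors.read_state(); print(s["grip_width"],s["grasp_force"],s["eef_pos"],s["force"].round(1),s["t"])
E
```

```text
fixed y, width, xmin
 [[  6.5   13.   -37.24]
 [ 32.5   13.   -36.45]
 [ 58.5   13.   -36.39]]
top2 [-26.14337047  30.50022008  90.79871801]
scene2 [-20.57347648  27.02249195  88.58371285]
end edge [-3.84099625e-03 -8.85401452e+01]
sides [-59.3210354   61.27816775]
[431.4849304  311.71960975  39.66731881] [ 0.8  0.4 -0.1]
51.73697230236682 82.70977020263672 [431.50782732 311.69495163  40.07974819] [-2.3 -1.   6.2]
51.67511007267068 83.59390497207642 [431.26102812 311.56693605  78.84299914] [-0.8  0.7 -2.1] 14.8
```

```bash
python3 - <<'E'
from h import *
Y=-0.141
g=loc(HX,HY,(-62.6,32.5)); e=sensors.read_state()["eef_pos"]
ctrl.move_l([*e[:2],125],vel=100)
ctrl.move_l([*g,125],rot=tool(Y+np.pi/2),vel=120); ctrl.hold(.4)
s=sensors.read_state(); print(g,s["eef_pos"],s["grasp_force"],s["t"])
for n in("top","scene"):
    p,d=optics.grab_frame(n); np.savez(n+"3.npz",p=p,d=d)
T=np.load("top3.npz")["p"];S=np.load("scene3.npz")["p"]
cv2.imwrite("pics/three.png",np.hstack([cv2.resize(T[150:220,205:275,::-1],(400,400),interpolation=2),cv2.resize(S[125:195,335:405,::-1],(400,400),interpolation=2)]))
E
```

```text
[476.12513633 122.84487787] [476.10793503 122.989002   125.00490314] 83.6496090888977 17.575
```

View pics/three.png

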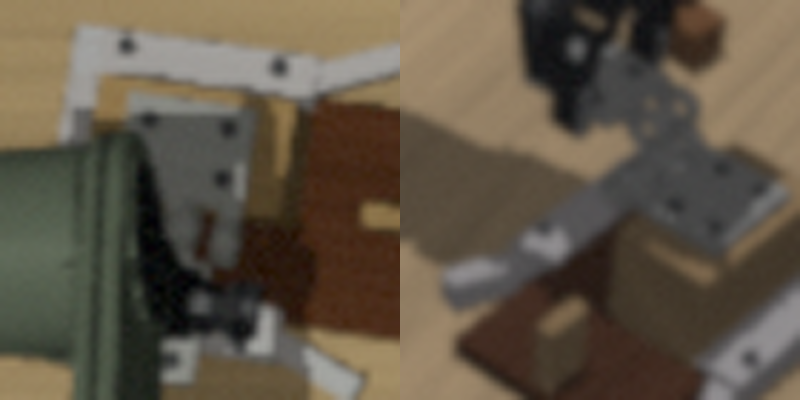

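```bash
python3 - <<'E'
from h import *
np.set_printoptions(linewidth=220,suppress=True)
def fr(n,i):
    D=np.load(f"{n}{i}.npz"); P=cloud(n,D["d"]).reshape(-1,3); return np.c_[inH(P),P[:,2]]
def occ(q,z0,z1):
    w=q[(q[:,2]>z0)&(q[:,2]<z1)]; return np.histogram2d(w[:,0],w[:,1],bins=[np.arange(-56,2,4),np.arange(-14,78,4)])[0].astype(int)
for n in("top","scene"):
    print(n,"loose z105-140, rows x from -56 step 4, cols y from -14 step 4"); print(occ(fr(n,3),105,142))
    print(n,"fixed before z 80-102"); print(occ(fr(n,2),80,102))
E
```

```text
top loose z105-140, rows x from -56 step 4, cols y from -14 step 4
[[0 0 0 0 0 0 0 0 0 0 0 0 0 0 0 0 0 0 0 0 0 0]
 [0 0 0 0 1 0 0 0 0 0 0 0 0 0 0 0 0 0 0 0 0 0]
 [0 0 0 0 1 0 0 0 0 0 0 0 0 0 0 0 0 0 0 0 0 0]
 [0 0 0 0 1 0 1 2 0 0 0 0 0 0 0 0 0 0 0 0 0 0]
 [0 0 0 0 0 2 0 2 0 0 0 0 0 0 0 0 0 0 0 0 0 0]
 [0 0 0 0 0 0 0 3 2 0 0 0 0 0 0 0 0 0 0 0 0 0]
 [0 0 0 0 0 0 2 2 2 0 0 0 0 0 0 0 0 0 0 0 0 0]
 [0 0 0 0 0 0 0 3 2 0 0 0 0 0 0 0 0 0 0 0 0 0]
 [0 0 0 0 0 0 2 3 3 0 0 0 0 0 0 0 0 0 0 0 0 0]
 [0 0 0 0 0 0 1 4 1 1 0 0 0 0 0 0 0 0 0 0 0 0]
 [0 0 0 0 0 0 2 1 2 0 0 0 0 0 0 0 0 0 0 0 0 0]
 [0 0 0 0 0 0 0 0 0 0 0 0 0 0 0 0 0 0 0 0 0 0]
 [0 0 0 0 0 0 0 0 0 0 0 0 0 0 0 0 0 0 0 0 0 0]
 [0 0 0 0 0 0 0 0 0 0 0 0 0 0 0 0 0 0 0 0 0 0]]
top fixed before z 80-102
[[0 0 0 0 0 0 0 0 0 0 0 0 0 0 0 0 0 0 0 0 0 0]
 [0 0 0 0 0 0 0 0 0 0 0 0 0 0 0 0 0 0 0 0 0 0]
 [0 0 0 0 0 0 0 0 0 0 0 0 0 0 0 0 0 0 0 0 0 0]
 [0 0 0 0 0 0 0 0 0 0 0 0 0 0 0 0 0 0 0 0 0 0]
 [0 0 0 1 1 1 0 0 0 0 1 2 0 0 0 0 0 2 1 0 0 0]
 [0 0 0 3 2 3 0 0 0 2 3 2 2 0 0 0 3 3 1 0 0 0]
 [0 0 0 3 2 2 0 0 0 0 2 2 1 0 0 0 2 2 3 0 0 0]
 [0 0 0 2 1 1 1 0 0
[... 1025 characters left out ...]
0 0 0 0 0 0]]
scene fixed before z 80-102
[[0 0 0 0 0 0 0 0 0 0 0 0 0 0 0 0 0 0 0 0 0 0]
 [0 0 0 0 0 0 0 0 0 0 0 0 0 0 0 0 0 0 0 0 0 0]
 [0 0 0 0 0 0 0 0 0 0 0 0 0 0 0 0 0 0 0 0 0 0]
 [0 0 0 0 0 0 0 0 0 0 0 0 0 0 0 0 0 0 0 0 0 0]
 [0 0 0 0 0 0 0 0 0 0 0 0 0 0 0 0 0 0 0 0 0 0]
 [0 0 1 0 0 0 0 0 0 1 1 0 0 0 0 0 2 0 0 0 0 0]
 [0 0 1 3 0 2 0 0 0 2 2 1 0 0 0 3 0 2 1 0 0 0]
 [0 0 1 2 1 0 0 0 0 2 0 1 0 0 0 0 1 1 0 0 0 0]
 [0 0 0 1 3 0 0 0 0 2 1 1 1 0 0 0 3 1 1 0 0 0]
 [0 0 1 2 1 0 0 0 0 2 2 1 0 0 0 0 2 1 2 0 0 0]
 [0 0 0 4 4 1 0 0 0 2 2 3 1 0 0 2 2 2 1 0 0 0]
 [0 0 0 2 1 0 0 0 0 0 1 1 0 0 0 1 2 2 1 0 0 0]
 [0 0 2 0 2 1 0 0 1 2 0 2 1 1 0 1 0 1 0 1 0 0]
 [0 0 1 0 3 3 1 1 1 1 2 1 2 1 2 2 2 0 1 0 0 0]]
```

```bash
cat > cyl.py <<'E'
from h import *
from scipy.optimize import least_squares
def fr(n,D):
    P=cloud(n,D).reshape(-1,3); return np.c_[inH(P),P[:,2]]
def cyl(q,x0,z0,ys):
    w=[q[(abs(q[:,1]-y)<8.5)&(q[:,2]>z0-6)&(q[:,2]<z0+22)&(abs(q[:,0]-x0)<17)] for y in ys]
    yc=[round(float(k[:,1].mean()),2) for k in w]; a=np.vstack(w); x,z=x0,z0
    for _ in range(6):
        k=a[(abs(a[:,0]-x)<14)]
        r=least_squares(lambda p:np.hypot(k[:,0]-p[0],k[:,2]-p[1])-12,[x,z],loss="huber",f_scale=3); x,z=r.x
    return np.round([x,z],2),len(k),yc,np.round([np.percentile(a[:,0],2),np.percentile(a[:,0],98)],1)
E
python3 - <<'E'
from cyl import *
L=lambda n,i:np.load(f"{n}{i}.npz")["d"]
for n,dy,lo in(("top",0,(17.5,)),("scene",-3,(14,40))):
    print(n,"fixed",cyl(fr(n,L(n,2)),-25,83,[5+dy,31+dy,57+dy])); print(n,"loose",cyl(fr(n,L(n,3)),-25,118,lo))
E
```

```text
top fixed (array([-25.23,  82.3 ]), 133, [4.33, 30.32, 55.85], array([-37.3,  -8.7]))
top loose (array([-23.18, 117.31]), 34, [16.69], array([-41., -13.]))
scene fixed (array([-22.41,  78.92]), 106, [1.41, 27.54, 53.41], array([-32.9, -10.1]))
scene loose (array([-20.48, 113.66]), 64, [14.46, 40.67], array([-40.1,  -9.7]))
```

Cylinder fits to both depth clouds agree. The leaf sits 2.0 mm too far towards +x, about 0.3 mm low in y and 34.9 mm high. I'll correct that and lower it, stopping on contact.

```bash
python3 - <<'E'
from cyl import *
g=loc(HX,HY,(-64.6,32.8)); 
ctrl.move_l([*g,125],vel=40); s0=sensors.read_state()
r=ctrl.move_l([*g,112],vel=25,threshold=5)
if not r: r=ctrl.move_l([*g,90.2],vel=20,threshold=5)
s=sensors.read_state(); print(r,g,s["eef_pos"],s0["force"].round(2),s["force"].round(2),s["grasp_force"],s["t"])
ctrl.hold(.3)
for n in("top","scene"):
    p,d=optics.grab_frame(n); np.savez(n+"4.npz",p=p,d=d)
L=lambda n,i:np.load(f"{n}{i}.npz")["d"]
for n,lo,fx in(("top",(17.3,),(4.3,30.3,56)),("scene",(14.4,40.5),(1.4,27.5,53.4))):
    q=fr(n,L(n,4)); 
    for y in lo: 
        k=q[(abs(q[:,1]-y)<4.5)&(q[:,2]>77)&(q[:,2]<105)&(abs(q[:,0]+24)<17)]; print(n,"loose",y,cyl(k,-24,82,[y])[:2])
    k=np.vstack([q[(abs(q[:,1]-y)<5)&(q[:,2]>77)&(q[:,2]<105)] for y in fx]); print(n,"fixed",cyl(k,-24,82,fx)[:2])
T=np.load("top4.npz")["p"];S=np.load("scene4.npz")["p"]
cv2.imwrite("pics/four.png",np.hstack([cv2.resize(T[150:220,205:275,::-1],(400,400),interpolation=2),cv2.resize(S[125:195,335:405,::-1],(400,400),interpolation=2)]))
E
```

```text
False [474.18484754 123.41521061] [474.37403233 123.4414425   90.38459749] [-0.11 -0.24 -1.92] [-0.41  0.66 -2.81] 83.6480963230133 19.8333
top loose 17.3 (array([-25.4 ,  83.51]), 32)
top fixed (array([-26.1 ,  81.33]), 42)
scene loose 14.4 (array([-23.37,  80.04]), 21)
scene loose 40.5 (array([-23.7 ,  79.84]), 20)
scene fixed (array([-22.92,  79.42]), 82)cyl.py:7: RuntimeWarning: Mean of empty slice.
  yc=[round(float(k[:,1].mean()),2) for k in w]; a=np.vstack(w); x,z=x0,z0
  ret = ret.dtype.type(ret / rcount)
```

View pics/four.png

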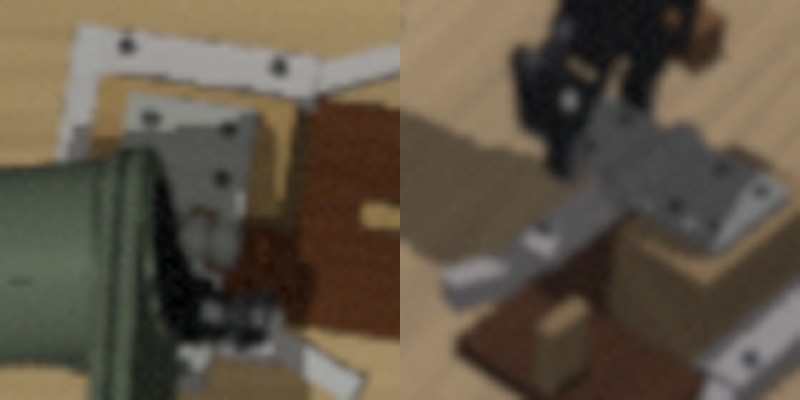

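The loose knuckles now sit in the gaps: the leaf and fixed plate join up at crop (650, 140). The tool felt no contact, and both views put the axes within about 1 mm in x. In z the scene view and arm position agree to about 0.5 mm, while the sparse top view says about 2 mm. I'm handing it in.

```bash
python3 - <<'E'
from h import *
ctrl.hold(.3); s=sensors.read_state(); print(s["force"].round(2),s["grasp_force"],s["eef_pos"],s["t"]); print(ctrl.finish_job())
E
```

```text
[ 0.28  0.19 -2.73] 83.64964127540588 [474.19472392 123.41888178  90.19775975] 20.5333
the job is handed in; nothing more can be done
None
```

I handed the job in at 20.5 s: the tray is home against the stop and the gripper alone holds the leaf, with its knuckles measured about 1 mm off the fixed axis in x and 0.5–2 mm in z; no verdict came back.

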